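# Drive the stuck locking pins out of an ejector jig

## Robot

A 6-joint arm with a two-finger parallel gripper is mounted at the origin on the work surface. World frame = base frame: x ahead of the robot, y to its left, z up, the work surface at z = 0. Lengths are in m, angles in rad, forces in N, time in s.
With the tool pointing down it reaches from about 0.375 to 0.975 m from the base axis. Payload 3.8 kg.
Tool frame: the origin (TCP) lies midway between the tips of the shut fingers; the grasp point (between the pads) lies 19 mm behind it; z points along the fingers, y is the line along which they close (so a half turn about z gives the same grasp; the last joint's range is limited). The gripper opens to 85 mm and grips with 20 to 120 N. Pads are 22 mm wide; open, the fingers measure 114 mm over their backs; the gripper's body (76 mm by 85 mm) begins 54 mm behind the grasp point. The pads swing forward as they close: fully open they stand 13 mm farther back than shut.
Start: joints at [-1.262, 0.264, 1.604, -0, 1.274, -0.037], TCP at [0.229, -0.635, 0.231] pointing down, gripper open.
Joint ranges: [-2.63, 2.63], [-0.94, 2.18], [0.31, 2.57], [-1.31, 4.45], [0, 2.66], [-2.55, 2.55]. Speed limits (rad/s): [2.57, 2.57, 3.14, 3.14, 3.14, 3.14].

## Interface

Orientations are given as a rotation vector (axis times angle).
In Python, from workcell import bot, cams gives the robot as it stands.
- The arm moves only by the tool play_rows, never from a script. Its argument "rows" is a list of rows, each a list of 2 entries, a list of its own where there are three numbers: the shift along the tool's x, y, z scaled (see below), then the turn, a rotation vector about the tool's x, y, z scaled (see below). A call has 1 to 20 rows; each row is the pose to reach, as a shift and turn from the pose commanded when the call began, along the tool's axes at that moment; what a row does not reach only later rows make up. The controller multiplies each number of a shift by 250 mm and each number of a turn by 45 degrees. A row lasts 1/12 s, in which the tool goes at most 41.7 mm and 7.16 degrees, less where a joint would pass 70% of its speed; a pose out of reach is approached as far as the arm can. A call with a number of a shift or a turn outside -1 to 1 is refused whole. A call with a gripper value outside its range is refused whole. "claw" is the opening, from -1 (shut) to 1 (fully open), set as the call begins (left out, the last holds). The fingers move at their own pace and stop on an object; "newtons" is the grip in N (left out, the last holds). Time passes only in rows, so rows that repeat a pose let the fingers close. It gives the time, the measured TCP pose, the force, the opening and the grip force at its end, in the units of the state.
- bot.read_state(): the state, without advancing time (a new reading comes with each control period).
- cams.read_camera(name): name is "scene" or "top" or "wrist"; returns a dict with "image" (420x560x3 uint8, red, green, blue), "K" (3x3 intrinsics, pixels), "k1" (the pictures are not rectified: a ray, as slopes to the right and down, at radius r is drawn at 1 + k1 r^2 times it, then the intrinsics apply), "T" (4x4, takes a point from camera to world coordinates); the wrist camera has in their place "mount" (4x4, takes a point from camera to tool coordinates, whose origin is the TCP and whose axes are the flange's). Camera axes: x right, y down, z forward; pixel columns grow to the right and rows downward; lengths in m; the calibration is good to about 2 mm. A picture is of the moment at which its call begins: read the wrist's pose just before it. There is no depth.
- bot.finish_job(): hands the job in; it is judged then, once.
The state is a dict: "time": time; "q": joint angles; "joint_vel": joint speeds; "joint_torque": joint torques, N m; "tool_pos": TCP position; "tcp_rot": TCP orientation; "wrist_force": force on the tool from outside, world axes, zero at the start; "torque": the same for the moment, N m; "width": opening from 0.0 (shut) to 1.0 (fully open); "grip_force": force on a finger pad.
Only numpy, scipy, OpenCV 4.12 (cv2) and the standard library are available. Lean on these libraries where they do the work, as an engineer would, in place of code of your own. Each camera call takes 0.05 s, during which the arm holds its last target. There are 200 camera calls.

## Task

Free the jig on the bench: with the drift punch, pushed through the small holes, drive every stuck locking pin right out on to the ledge on the far side; do not pull the stuck pins with the gripper. When all of them are out, press the ejector's round head fully down to its stop to prove it is free, and let it come back up. Finish with all the pins in the grey parts tray and the punch lying on its mat, and leave the canisters and the cartridge where they are.

Things in the scene. Friction and masses are not known exactly. Their poses are not given: they have to be found in the camera images.
- jig: Ejector jig fixed to the bench: grey base, x +-125 mm, y -141 to +28 mm, 30 mm high, with two upright steel cheeks along x, tops at z 75 mm. Origin on the bench under the middle of the slot between them, z up. Pin and hole axes run along y at z 45 mm, at x -93, -31, 31 and 93 mm.
- near_face (a point): Middle of the near cheek's outer face (jig x 0, y +28, z 45 mm). This cheek (y +16 to +28 mm) has four 18 mm square punch holes, too small for a pin to pass. The far cheek (y -46 to -16 mm) has four 24 mm wide pin bores in line with them.
- ledge (a point): Middle of the flat ledge on the jig's base beyond the far cheek (jig y -46 to -135 mm, z 30 mm); at its outer edge is a lip 10 mm high and 6 mm wide. A driven-out pin slides on to the ledge, dropping 4 mm.
- tray: Loose grey open parts tray, 240 (its x) x 130 (its y) x 35 mm high, walls and floor 4 mm, 0.5 kg. Origin at the centre of its underside, z up.
- mat: Thin blue cloth-faced tool mat on the bench, 140 (its x) x 240 mm (its y), 1 to 2 mm thick, no edge to speak of. Origin at its centre.
- punch: Drift punch, 170 mm long, 0.3 kg: a dark steel square handle 24 x 24 x 80 mm, then a round steel shank 10 mm thick and 90 mm long. Its x axis points from handle to tip; origin on the axis at mid-length (handle from x -85 to -5 mm, shank from -5 to +85 mm). Lying on the mat its axis is 12 mm above the bench and the shank hangs clear.
- punch_tip (a point): Centre of the flat tip of the punch's shank (85 mm from the punch's origin).
- ejector (a joint): Travel of the sprung ejector in m: 0 fully up, 0.016 at its lower stop, positive downwards. The spring pushes up with about 10 N at the top and 18 N at the stop (less the ejector's own weight of 4 N). A pin in its seat blocks it after 2 mm.
- ejector_top (a point): Centre of the top of the ejector's black round head (56 mm across, 14 mm thick), at z 112 mm in the jig when up; the head stands on a long aluminium bar that fills the slot between the cheeks.
- seat_1 (a point): Centre of pin seat 1: where a fully stuck pin's centre is (jig x -93, y -21.5, z 45 mm). The mouth of its punch hole is 49.5 mm from here in the jig's +y, the far cheek's outer face 24.5 mm in its -y.
- pin_1: Square steel locking pin, 22 x 22 mm and 74 mm long (along its y), 0.25 kg, origin at its centre. If present it starts stuck in seat 1, its outer end 12 to 16 mm proud of the far cheek. A brass spring pad in the bore grips it: it takes roughly 9 to 16 N all the way to drive it, towards the jig's -y only. None if that seat is empty.
- seat_2 (a point): Centre of pin seat 2: where a fully stuck pin's centre is (jig x -31, y -21.5, z 45 mm). The mouth of its punch hole is 49.5 mm from here in the jig's +y, the far cheek's outer face 24.5 mm in its -y.
- pin_2: Square steel locking pin, 22 x 22 mm and 74 mm long (along its y), 0.25 kg, origin at its centre. If present it starts stuck in seat 2, its outer end 12 to 16 mm proud of the far cheek. A brass spring pad in the bore grips it: it takes roughly 9 to 16 N all the way to drive it, towards the jig's -y only. None if that seat is empty.
- seat_3 (a point): Centre of pin seat 3: where a fully stuck pin's centre is (jig x 31, y -21.5, z 45 mm). The mouth of its punch hole is 49.5 mm from here in the jig's +y, the far cheek's outer face 24.5 mm in its -y.
- pin_3: Square steel locking pin, 22 x 22 mm and 74 mm long (along its y), 0.25 kg, origin at its centre. If present it starts stuck in seat 3, its outer end 12 to 16 mm proud of the far cheek. A brass spring pad in the bore grips it: it takes roughly 9 to 16 N all the way to drive it, towards the jig's -y only. None if that seat is empty.
- seat_4 (a point): Centre of pin seat 4: where a fully stuck pin's centre is (jig x 93, y -21.5, z 45 mm). The mouth of its punch hole is 49.5 mm from here in the jig's +y, the far cheek's outer face 24.5 mm in its -y.
- pin_4: Square steel locking pin, 22 x 22 mm and 74 mm long (along its y), 0.25 kg, origin at its centre. If present it starts stuck in seat 4, its outer end 12 to 16 mm proud of the far cheek. A brass spring pad in the bore grips it: it takes roughly 9 to 16 N all the way to drive it, towards the jig's -y only. None if that seat is empty.
- canister_1: Bystander: upright round steel housing, 80 mm across, 93 mm high, origin at the centre of its underside.
- canister_2: Bystander: upright round steel housing, 80 mm across, 93 mm high, origin at the centre of its underside.
- cartridge: Bystander: sealant cartridge lying down, 48 mm thick, 270 mm long with its nozzle, origin underneath its middle.

How it is judged:
By the outcome, as a careful person would: the job done as asked, in the order asked, and still so for the second after the job is handed in, with the robot touching nothing.
Of pin_1, pin_2, pin_3, pin_4 only 3 to 4 are there at a start; the rules pass over those that are not, and their reading is None.
At some moment in a run one of punch, tray may be knocked a few centimetres aside while the robot is not near it.
It also fails if it takes over 210 s, if anything falls off the work surface, if the arm or the gripper's body presses on something with over 40 N, if the wrist force passes 120 N, or if a joint passes its speed limit or range.

## Working session

There is one attempt and no reset: what is moved stays moved. The work goes in short steps, Python scripts to look and compute and a tool call to move; the robot and the scene stay as the last step left them, time stands still between calls to the robot, and variables do not carry over. Pictures are saved under pics/ and viewed, at most 14 in all, crops included, and the job is handed in when it is done.

Besides the shell and the picture viewer there is one more tool, called after "Request:" in YAML: its name, and indented under it one key for each argument. play_rows: Moves the arm, as the interface text tells. Its arguments: {"type":"object","properties":{"rows":{"type":"array","items":{"type":"array"}},"claw":{"type":"number"},"newtons":{"type":"number"}},"required":["rows"]}

```bash
mkdir -p pics; ls; cat > h.py <<'E'
import numpy as np, cv2
from scipy.spatial.transform import Rotation as R
from workcell import bot, cams
def shot(n, save=None):
    s=bot.read_state(); c=cams.read_camera(n)
    if n=='wrist':
        T=np.eye(4); T[:3,:3]=R.from_rotvec(s['tcp_rot']).as_matrix(); T[:3,3]=s['tool_pos']; c['T']=T@c['mount']
    if save: cv2.imwrite('pics/%s.png'%save, c['image'][:,:,::-1]); np.savez('pics/%s.npz'%save,K=c['K'],k1=c['k1'],T=c['T'],image=c['image'])
    return c
def load(n): return dict(np.load('pics/%s.npz'%n))
def rays(c,px):
    px=np.atleast_2d(np.array(px,float)); K=c['K']
    d=(px-[K[0,2],K[1,2]])/[K[0,0],K[1,1]]
    u=d.copy()
    for _ in range(20): u=d/(1+float(c['k1'])*(u**2).sum(1,keepdims=True))
    r=np.c_[u,np.ones(len(u))]@c['T'][:3,:3].T
    return c['T'][:3,3],r
def onz(c,px,z):
    o,r=rays(c,px); return o+r*((z-o[2])/r[:,2])[:,None]
def tri(cs,ps):
    A=np.zeros((3,3));b=np.zeros(3)
    for c,p in zip(cs,ps):
        o,r=rays(c,p); r=r[0]/np.linalg.norm(r[0]); M=np.eye(3)-np.outer(r,r); A+=M;b+=M@o
    return np.linalg.solve(A,b)
def proj(c,P):
    p=(np.atleast_2d(P)-c['T'][:3,3])@c['T'][:3,:3]; u=p[:,:2]/p[:,2:]
    u=u*(1+float(c['k1'])*(u**2).sum(1,keepdims=True)); K=c['K']
    return u*[K[0,0],K[1,1]]+[K[0,2],K[1,2]]
E
python3 - <<'E'
from h import *
for n in ['scene','top','wrist']:
    c=shot(n,n+'0'); print(n,c['K'].tolist(),c['k1'],np.round(c['T'],3).tolist())
print(c['mount'].round(3).tolist()); print(bot.read_state())
E
```

```text
pics
scene [[385.2324406124171, 0.0, 281.15798448239684], [0.0, 385.2324406124171, 215.31687378820092], [0.0, 0.0, 1.0]] -0.014458485467340128 [[0.85, 0.349, -0.394, 1.014], [0.526, -0.593, 0.61, -0.578], [-0.021, -0.726, -0.688, 0.853], [0.0, 0.0, 0.0, 1.0]]
top [[430.8506641498335, 0.0, 277.7395250146078], [0.0, 430.8506641498335, 209.13025097043467], [0.0, 0.0, 1.0]] -0.0114630621739648 [[0.004, -0.998, 0.069, 0.461], [-1.0, -0.003, 0.023, 0.091], [-0.023, -0.069, -0.997, 1.341], [0.0, 0.0, 0.0, 1.0]]
wrist [[363.51974173194213, 0.0, 279.19614942533525], [0.0, 363.51974173194213, 216.44182343998386], [0.0, 0.0, 1.0]] -0.047662646009085194 [[0.339, -0.889, -0.309, 0.308], [-0.941, -0.32, -0.11, -0.607], [-0.002, 0.328, -0.945, 0.373], [0.0, 0.0, 0.0, 1.0]]
[[-0.0, -0.945, -0.328, 0.084], [1.0, -0.0, 0.0, 0.001], [-0.0, -0.328, 0.945, -0.143], [0.0, 0.0, 0.0, 1.0]]
{'time': 0.15, 'q': array([-1.26192289e+00,  2.64603743e-01,  1.60506528e+00,  1.59929882e-05,
        1.27373101e+00, -3.68917243e-02]), 'joint_vel': array([ 0.00149292, -0.00246402, -0.00416822, -0.00041973,  0.00047856,
       -0.00040867]), 'joint_torque': array([ 7.44958616e-04, -5.15904737e+01, -3.67959630e+01, -6.66075152e-05,
        8.02582683e-03, -2.45777649e-06]), 'tool_pos': array([ 0.2286011 , -0.63449593,  0.23022943]), 'tcp_rot': array([-3.09299611e+00, -5.40109491e-01,  3.60893938e-04]), 'wrist_force': array([ 0.68966862, -0.2693957 ,  0.30203131]), 'torque': array([0.07220871, 0.02744971, 0.02401222]), 'grip_force': 0.0, 'width': 1.001768621355408}
```

View pics/top0.png

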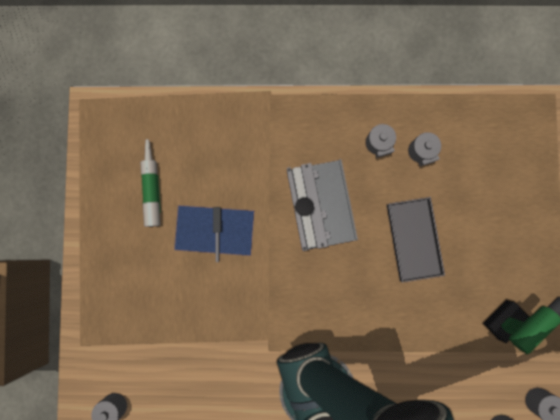

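View pics/scene0.png

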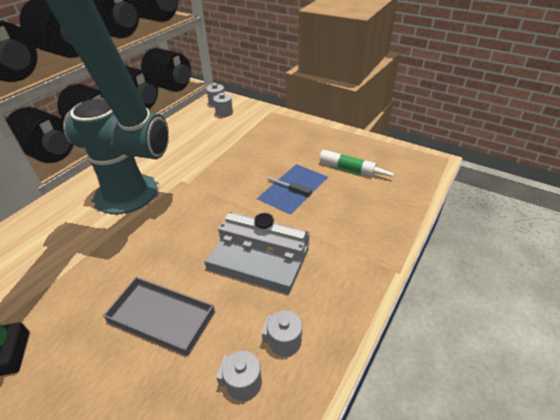

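The top view shows the mat (215,230) with the punch (handle up at 218,220, tip at 217,260), the jig (321,205) with its head at (305,206), the tray (415,239) and the canisters (382,139), (427,147). I'll zoom in on the jig and punch.

```bash
python3 - <<'E'
from h import *
t=load('top0')['image'];s=load('scene0')['image']
a=cv2.resize(t[150:260,165:365],(800,440),interpolation=cv2.INTER_CUBIC)
b=cv2.resize(s[205:295,200:320],(800,600),interpolation=cv2.INTER_CUBIC)
cv2.imwrite('pics/a.png',a[:,:,::-1]);cv2.imwrite('pics/b.png',b[:,:,::-1])
E
```

```text
(no output)
```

View pics/a.png

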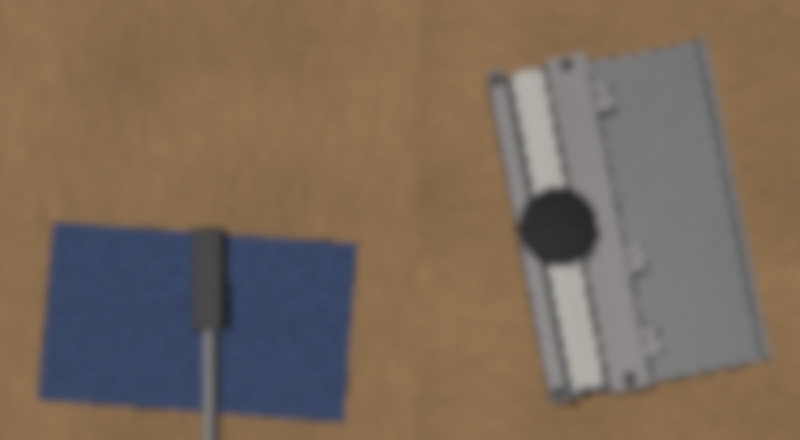

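View pics/b.png

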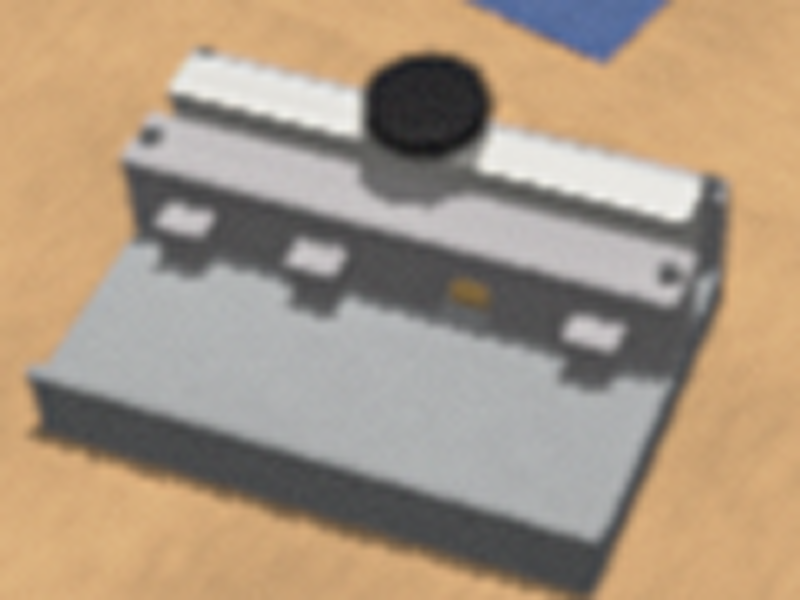

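Three pins are present: 1, 2 and 4 (seat 3 shows its brass pad and is empty). The top crop shows the jig running from (500,75) to (550,400), yawed about +9°. The punch points towards the robot. Next, rough positions from the top view.

```bash
python3 - <<'E'
from h import *
t=load('top0');s=load('scene0')
f=lambda x,y:(165+x/4-.4,150+y/4-.4)
g=lambda x,y:(200+x*.15-.4,205+y*.15-.4)
print('punch handle end/front',onz(t,[f(208,230),f(209,328),f(208,440)],.02).round(4))
print('head tri',tri([t,s],[f(558,226),g(428,105)]).round(4))
print('ledge corners z.04',onz(t,[f(703,40),f(768,358)],.04).round(4))
print('far cheek top corners z.075',onz(t,[f(583,55),f(650,383),f(548,62),f(612,392)],.075).round(4))
print('tri cheek inner-corner',tri([t,s],[f(583,55),g(690,303)]).round(4))
print('tri cheek far',tri([t,s],[f(648,385),g(125,155)]).round(4))
print('tray z.035',onz(t,[(388,204),(430,199),(441,274),(400,281)],.035).round(4))
E
```

```text
punch handle end/front [[0.5583 0.3106 0.02  ]
 [0.4828 0.3088 0.02  ]
 [0.3972 0.3084 0.02  ]]
head tri [0.5553 0.044  0.1053]
ledge corners z.04 [[ 0.7027 -0.0685  0.04  ]
 [ 0.4616 -0.1157  0.04  ]]
far cheek top corners z.075 [[ 0.685   0.0245  0.075 ]
 [ 0.443  -0.0241  0.075 ]
 [ 0.6797  0.0504  0.075 ]
 [ 0.4364  0.0036  0.075 ]]
tri cheek inner-corner [0.6877 0.0262 0.0739]
tri cheek far [ 0.4416 -0.0227  0.0751]
tray z.035 [[ 0.568  -0.2121  0.035 ]
 [ 0.5835 -0.3388  0.035 ]
 [ 0.3586 -0.3671  0.035 ]
 [ 0.3372 -0.2448  0.035 ]]
```

Request:
play_rows:
  rows:
    - [[0.593, -0.79, 0], [0, 0, 0]]
    - [[0.593, -0.79, 0], [0, 0, 0]]
    - [[0.593, -0.79, 0], [0, 0, 0]]
    - [[0.593, -0.79, 0], [0, 0, 0]]
    - [[0.593, -0.79, 0], [0, 0, 0]]
    - [[0.593, -0.79, 0], [0, 0, 0]]
    - [[0.593, -0.79, 0], [0, 0, 0]]

```text
time: 0.73
tool_pos: [0.3022, -0.3927, 0.2304]
tcp_rot: [-3.089, -0.545, -0.001]
wrist_force: [0.4, -0.1, -0.3]
width: 1.0
grip_force: 0.0
```

Request:
play_rows:
  rows:
    - [[0.593, -0.79, 0], [0, 0, 0]]
    - [[0.593, -0.79, 0], [0, 0, 0]]
    - [[0.593, -0.79, 0], [0, 0, 0]]
    - [[0.593, -0.79, 0], [0, 0, 0]]
    - [[0.593, -0.79, 0], [0, 0, 0]]
    - [[0.593, -0.79, 0], [0, 0, 0]]
    - [[0.593, -0.79, 0], [0, 0, 0]]

```text
time: 1.32
tool_pos: [0.3751, -0.1573, 0.2312]
tcp_rot: [-3.09, -0.55, -0.003]
wrist_force: [-0.9, -0.7, -0.4]
width: 1.001
grip_force: 0.0
```

Request:
play_rows:
  rows:
    - [[0.593, -0.79, 0], [0, 0, 0]]
    - [[0.593, -0.79, 0], [0, 0, 0]]
    - [[0.593, -0.79, 0], [0, 0, 0]]
    - [[0.593, -0.79, 0], [0, 0, 0]]
    - [[0.593, -0.79, 0], [0, 0, 0]]
    - [[0.593, -0.79, 0], [0, 0, 0]]
    - [[0.593, -0.79, 0], [0, 0, 0]]

```text
time: 1.9
tool_pos: [0.448, 0.0783, 0.2315]
tcp_rot: [-3.09, -0.549, -0.003]
wrist_force: [0.5, -0.7, 0.4]
width: 0.997
grip_force: 0.0
```

Request:
play_rows:
  rows:
    - [[0.593, -0.79, 0], [0, 0, 0.42]]
    - [[0.593, -0.79, 0], [0, 0, 0.42]]
    - [[0.593, -0.79, 0], [0, 0, 0.42]]
    - [[0.593, -0.79, 0], [0, 0, 0.42]]
    - [[0.593, -0.79, 0], [0, 0, 0.42]]
    - [[0.593, -0.79, 0], [0, 0, 0.42]]
    - [[0.593, -0.79, 0], [0, 0, 0.42]]
    - [[0.593, -0.79, 0], [0, 0, 0.42]]
    - [[0.593, -0.79, 0], [0, 0, 0.42]]

```text
time: 2.65
tool_pos: [0.519, 0.3081, 0.2304]
tcp_rot: [3.14, 0.026, -0.002]
wrist_force: [-0.1, 0.6, -1.0]
width: 1.002
grip_force: 0.0
```

```bash
python3 - <<'E'
from h import *
shot('wrist','w1'); s=bot.read_state()
print(s['time'],s['tool_pos'],s['tcp_rot'],s['q'].round(3))
E
```

```text
2.7 [0.51884495 0.30753768 0.23070909] [ 3.14004250e+00  2.41245931e-02 -1.79800694e-03] [ 4.940e-01  1.310e-01  1.763e+00 -1.000e-03  1.250e+00  2.050e+00]
```

View pics/w1.png

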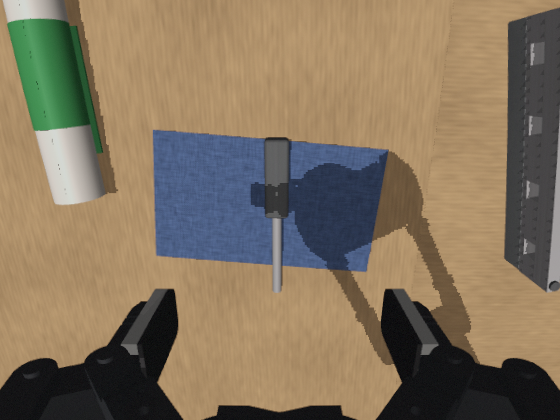

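The wrist view shows the punch handle from (277,138) to (277,216), the shank tip at (277,291) and near-face holes at upper right. Next I measure the punch.

```bash
cat > punch.py <<'E'
from h import *
def punch(c,zs=.012):
    im=c['image']; hsv=cv2.cvtColor(im,cv2.COLOR_RGB2HSV); b=im.astype(int)
    m=((hsv[...,1]<70)&(hsv[...,2]<175)).astype(np.uint8); m[285 if False else 300:]=0
    n,l,st,ce=cv2.connectedComponentsWithStats(m)
    best=[(st[i,4],i) for i in range(1,n) if 1200<st[i,4]<6000 and st[i,0]>60 and st[i,0]+st[i,2]<540]
    for a,i in best: print(a,st[i],ce[i].round(1))
    return l,best
if __name__=='__main__':
    c=load('w1'); l,b=punch(c)
    for a,i in b:
        for r in range(130,296,8):
            x=np.where(l[r]==i)[0]
            if len(x): print(r,x.min(),x.max(),end=' | ')
    print()
    print('handle top back/front',onz(c,[(277,138.5),(277,214)],.024).round(4))
    print('shank',onz(c,[(276.7,222),(277,288)],.012).round(4), 'tip',onz(c,[(277,291.5)],.012).round(4))
    t=load('top0')
    ptop=[(165+208/4-.4,150+230/4-.4)]
    print('tri handle end',tri([c,t],[(277,138.5),ptop[0]]).round(4))
E
python3 punch.py
```

```text
2655 [ 263  138   27  155 2655] [276.3 198.8]
138 265 286 | 146 264 288 | 154 264 288 | 162 265 288 | 170 265 288 | 178 265 288 | 186 265 287 | 194 265 288 | 202 265 288 | 210 265 287 | 218 272 282 | 226 272 281 | 234 272 281 | 242 272 281 | 250 272 281 | 258 272 281 | 266 272 281 | 274 272 281 | 282 272 281 | 290 273 280 | 
handle top back/front [[0.5601 0.3091 0.024 ]
 [0.4845 0.308  0.024 ]]
shank [[0.4714 0.3082 0.012 ]
 [0.3918 0.3067 0.012 ]] tip [[0.3873 0.3067 0.012 ]]
tri handle end [0.559  0.3099 0.0198]
```

Request:
play_rows:
  rows:
    - [[0, -0.003, 0.8], [0, 0, 0]]
    - [[0, -0.003, 0.8], [0, 0, 0]]
    - [[0, -0.003, 0.8], [0, 0, 0]]
    - [[0, -0.003, 0.8], [0, 0, 0]]
    - [[0, -0.003, 0.8], [0, 0, 0]]
    - [[0, -0.003, 0.85], [0, 0, 0]]
    - [[0, -0.003, 0.88], [0, 0, 0]]
    - [[0, -0.003, 0.9], [0, 0, 0]]
    - [[0, -0.003, 0.91], [0, 0, 0]]
    - [[0, -0.003, 0.912], [0, 0, 0]]
    - [[0, -0.003, 0.912], [0, 0, 0]]
    - [[0, -0.003, 0.912], [0, 0, 0]]

```text
time: 3.7
tool_pos: [0.5203, 0.3107, 0.0052]
tcp_rot: [-3.14, -0.025, -0.005]
wrist_force: [0.2, -0.4, 0.3]
width: 1.002
grip_force: 0.0
```

Request:
play_rows:
  rows:
    - [[0, 0, 0], [0, 0, 0]]
    - [[0, 0, 0], [0, 0, 0]]
    - [[0, 0, 0], [0, 0, 0]]
    - [[0, 0, 0], [0, 0, 0]]
    - [[0, 0, 0], [0, 0, 0]]
    - [[0, 0, 0], [0, 0, 0]]
    - [[0, 0, 0], [0, 0, 0]]
    - [[0, 0, 0], [0, 0, 0]]
  claw: -1
  newtons: 110

```text
time: 4.37
tool_pos: [0.5192, 0.3102, 0.0038]
tcp_rot: [-3.141, -0.025, -0.001]
wrist_force: [-1.7, -0.3, 4.8]
width: 0.253
grip_force: 109.2
```

Request:
play_rows:
  rows:
    - [[0, 0, -0.1], [0, 0, 0]]
    - [[0, 0, -0.25], [0, 0, -0.15]]
    - [[0, 0, -0.4], [0, 0, -0.75]]
    - [[0, 0, -0.4], [0, 0, -0.75]]
    - [[0, 0, -0.4], [0, 0, -0.75]]
    - [[0, 0, -0.4], [0, 0, -0.75]]
    - [[0, 0, -0.4], [0, 0, -0.75]]

```text
time: 4.95
tool_pos: [0.5182, 0.3095, 0.1025]
tcp_rot: [2.998, 0.939, -0.002]
wrist_force: [0.8, 0.1, -2.8]
width: 0.251
grip_force: 108.3
```

Request:
play_rows:
  rows:
    - [[0.158, 0.405, 0], [0, 0, -0.75]]
    - [[0.158, 0.405, 0], [0, 0, -0.75]]
    - [[0.158, 0.405, 0], [0, 0, -0.75]]
    - [[0.158, 0.405, 0], [0, 0, -0.75]]
    - [[0.158, 0.405, 0], [0, 0, -0.75]]
    - [[0.158, 0.405, 0], [0, 0, -0.75]]

```text
time: 5.45
tool_pos: [0.6087, 0.2482, 0.1017]
tcp_rot: [-2.599, -1.763, 0.004]
wrist_force: [-0.6, 0.1, -2.8]
width: 0.261
grip_force: 108.8
```

Request:
play_rows:
  rows:
    - [[0, 0, 0], [0, 0, -0.73]]
    - [[0, 0, 0], [0, 0, -0.73]]
    - [[0, 0, 0], [0, 0, -0.73]]
    - [[0, 0, 0], [0, 0, -0.73]]
    - [[0, 0, 0], [0, 0, -0.73]]
    - [[0, 0, 0], [0, 0, -0.73]]
    - [[0, 0, 0], [0, 0, -0.73]]
    - [[0, 0, 0], [0, 0, -0.73]]

```text
time: 6.12
tool_pos: [0.6084, 0.2492, 0.1028]
tcp_rot: [-1.997, -2.425, 0.001]
wrist_force: [-0.4, 0.4, -1.4]
width: 0.254
grip_force: 108.8
```

```bash
python3 - <<'E'
from h import *
shot('wrist','w2'); s=bot.read_state()
print(s['time'],s['tool_pos'],s['tcp_rot'],s['q'].round(3))
shot('scene','s2');shot('top','t2')
E
```

```text
6.1667 [0.60862007 0.24917248 0.10292488] [-1.99604187e+00 -2.42557699e+00  8.18823143e-04] [0.351 0.334 1.761 0.    1.047 0.157]
```

View pics/w2.png

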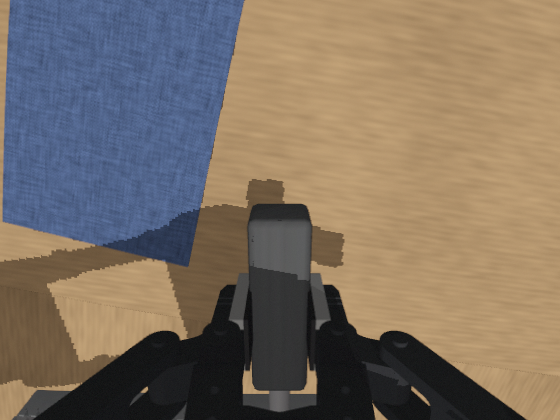

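The wrist camera here sees the handle (back end at (280,205), straight in the grip) but not the jig. I'll use the w1 hole mouths and the scene/top views for alignment.

```bash
python3 - <<'E'
from h import *
w=load('w1')
P=onz(w,[(537,53),(535,125.5),(532,189),(529,246)],.045); print(P.round(4))
d=P[0]-P[3]; print(np.degrees(np.arctan2(d[1],d[0])),np.linalg.norm(d))
s=load('s2');t=load('t2');W=w['image']
O=np.array([.555,.0445]);a=np.radians(11.3)
J=lambda x,y,z:np.r_[O+x*np.array([np.cos(a),np.sin(a)])+y*np.array([-np.sin(a),np.cos(a)]),z]
print('expected holes',np.array([J(x,.028,.045) for x in (.093,.031,-.031,-.093)]).round(4))
print('tip guess', proj(s,J(.093,.058,.111)),proj(t,J(.093,.058,.111)))
A=cv2.resize(W[20:280,490:560],(210,600+180)[:1]+(600,),interpolation=cv2.INTER_CUBIC)
B=cv2.resize(s['image'][150:270,220:340],(590,590),interpolation=cv2.INTER_CUBIC)
v=np.zeros((600,800,3),np.uint8); v[:600,:210]=A; v[:590,210:800]=B
cv2.imwrite('pics/v3.png',v[:,:,::-1])
B=cv2.resize(t['image'][130:280,190:390],(800,600),interpolation=cv2.INTER_CUBIC)
cv2.imwrite('pics/v4.png',B[:,:,::-1])
E
```

```text
[[0.6405 0.088  0.045 ]
 [0.5799 0.076  0.045 ]
 [0.5207 0.0647 0.045 ]
 [0.4615 0.0529 0.045 ]]
11.092176736019455 0.18244251075042586
expected holes [[0.6407 0.0902 0.045 ]
 [0.5799 0.078  0.045 ]
 [0.5191 0.0659 0.045 ]
 [0.4583 0.0537 0.045 ]]
tip guess [[302.13873096 212.76147954]] [[277.92481928 178.39943635]]
```

View pics/v3.png

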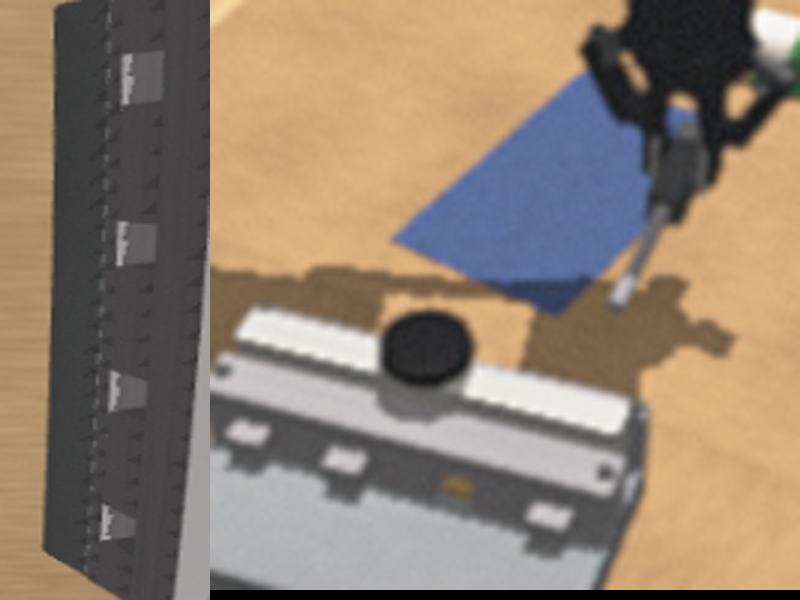

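View pics/v4.png

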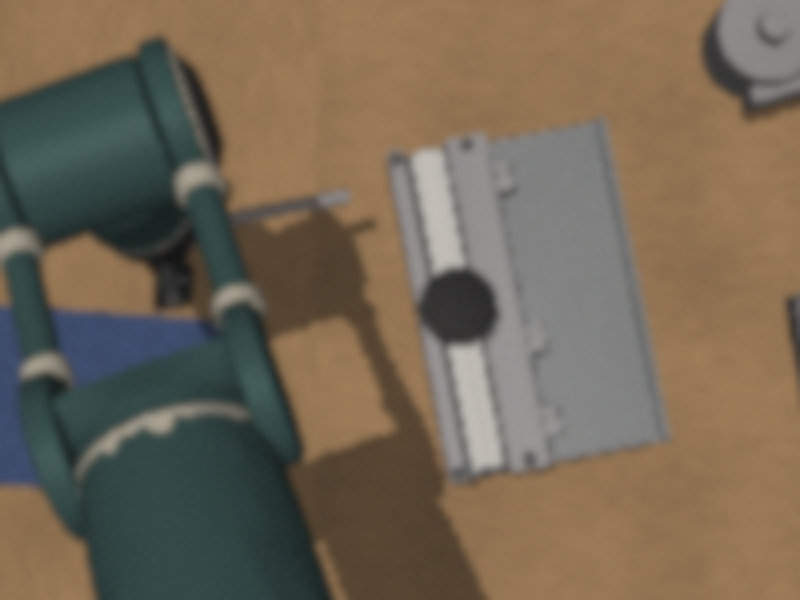

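The scene crop shows the tip at (617,308) and the top crop shows it at (350,196), which I triangulate. I also refine the jig and plan the move in jig coordinates.

```bash
cat >> h.py <<'E'
O=np.array([.5553,.0442]);a=np.radians(11.15)
ex=np.array([np.cos(a),np.sin(a)]);ey=np.array([-np.sin(a),np.cos(a)])
def J(p): p=np.asarray(p,float); d=p[:2]-O; return np.r_[d@ex,d@ey,p[2]]
def W(x,y,z): return np.r_[O+x*ex+y*ey,z]
def togo(p,yaw=None):
    """scaled shift (and turn) to world TCP p with tool-x heading yaw (deg)"""
    s=bot.read_state(); M=R.from_rotvec(s['tcp_rot']).as_matrix()
    v=M.T@(np.asarray(p)-s['tool_pos'])/.25
    Md=np.eye(3)
    if yaw is not None:
        y=np.radians(yaw); X=np.array([np.cos(y),np.sin(y),0]); Z=np.array([0,0,-1.]); Md=np.c_[X,np.cross(Z,X),Z]
        tr=np.degrees(R.from_matrix(M.T@Md).as_rotvec())/45
        print('shift',v.round(3),'turn',tr.round(3))
    else: print('shift',v.round(3))
E
python3 - <<'E'
from h import *
s=load('s2');t=load('t2')
ps=(220+407*120/590-.4,150+308*120/590-.4);pt=(190+350/4-.4,130+196/4-.4)
tip=tri([s,t],[ps,pt]);print('tip',tip.round(4),J(tip).round(4))
st=bot.read_state();print('tcp',J(st['tool_pos']).round(4)); M=R.from_rotvec(st['tcp_rot']).as_matrix();print(np.degrees(np.arctan2(M[1,0],M[0,0])))
p2=(190+240/4-.4,130+216/4-.4); q=onz(t,[p2,pt],tip[2]); d=q[1]-q[0];print('shank dir',np.degrees(np.arctan2(d[1],d[0])), J(q[0]).round(4),J(q[1]).round(4))
E
```

```text
tip [0.6343 0.122  0.1108] [0.0925 0.061  0.1108]
tcp [0.0921 0.1908 0.1031]
101.16655867450496
shank dir -79.55696823425379 [0.0935 0.1415 0.1108] [0.0925 0.061  0.1108]
```

Request:
play_rows:
  rows:
    - [[0, 0.002, 0.15], [0, 0, 0]]
    - [[0, 0.002, 0.24], [0, 0, 0]]
    - [[0, 0.002, 0.263], [0, 0, 0]]
    - [[0, 0.002, 0.263], [0, 0, 0]]
    - [[0, 0.002, 0.263], [0, 0, 0]]

```text
time: 6.68
tool_pos: [0.6097, 0.2493, 0.0378]
tcp_rot: [-1.993, -2.428, 0.0]
wrist_force: [0.1, -0.3, -2.2]
width: 0.255
grip_force: 108.7
```

Request:
play_rows:
  rows:
    - [[-0.05, 0, 0], [0, 0, 0]]
    - [[-0.09, 0, 0], [0, 0, 0]]
    - [[-0.12, 0, 0], [0, 0, 0]]
    - [[-0.15, 0, 0], [0, 0, 0]]
    - [[-0.164, 0, 0], [0, 0, 0]]
    - [[-0.164, 0, 0], [0, 0, 0]]

```text
time: 7.18
tool_pos: [0.618, 0.2077, 0.038]
tcp_rot: [1.994, 2.427, 0.001]
wrist_force: [-0.1, 0.6, -2.6]
width: 0.255
grip_force: 108.7
```

Request:
play_rows:
  rows:
    - [[-0.02, 0, 0], [0, 0, 0]]
    - [[-0.04, 0, 0], [0, 0, 0]]
    - [[-0.06, 0, 0], [0, 0, 0]]
    - [[-0.08, 0, 0], [0, 0, 0]]
    - [[-0.1, 0, 0], [0, 0, 0]]

```text
time: 7.6
tool_pos: [0.6222, 0.1884, 0.0381]
tcp_rot: [-1.991, -2.425, -0.008]
wrist_force: [-2.8, 13.6, -1.1]
width: 0.252
grip_force: 108.9
```

Request:
play_rows:
  rows:
    - [[-0.03, 0, 0], [0, 0, 0]]
    - [[-0.06, 0, 0], [0, 0, 0]]
    - [[-0.09, 0, 0], [0, 0, 0]]
    - [[-0.12, 0, 0], [0, 0, 0]]
    - [[-0.15, 0, 0], [0, 0, 0]]
    - [[-0.17, 0, 0], [0, 0, 0]]
    - [[-0.19, 0, 0], [0, 0, 0]]
    - [[-0.19, 0, 0], [0, 0, 0]]
    - [[-0.19, 0, 0], [0, 0, 0]]

```text
time: 8.35
tool_pos: [0.6316, 0.1372, 0.0374]
tcp_rot: [1.993, 2.428, -0.001]
wrist_force: [-0.2, -0.2, -2.0]
width: 0.258
grip_force: 108.8
```

```bash
python3 - <<'E'
from h import *
s=bot.read_state();print(J(s['tool_pos']).round(4),s['wrist_force'].round(1))
t=shot('top','t3');c=shot('scene','s3')
A=cv2.resize(t['image'][130:280,240:370],(400,460),interpolation=cv2.INTER_CUBIC)
B=cv2.resize(c['image'][200:295,200:320],(400,316),interpolation=cv2.INTER_CUBIC)
v=np.zeros((460,800,3),np.uint8);v[:,:400]=A;v[:316,400:]=B
cv2.imwrite('pics/v5.png',v[:,:,::-1])
E
```

```text
[0.0929 0.0765 0.0374] [-0.2 -0.2 -2. ]
```

View pics/v5.png

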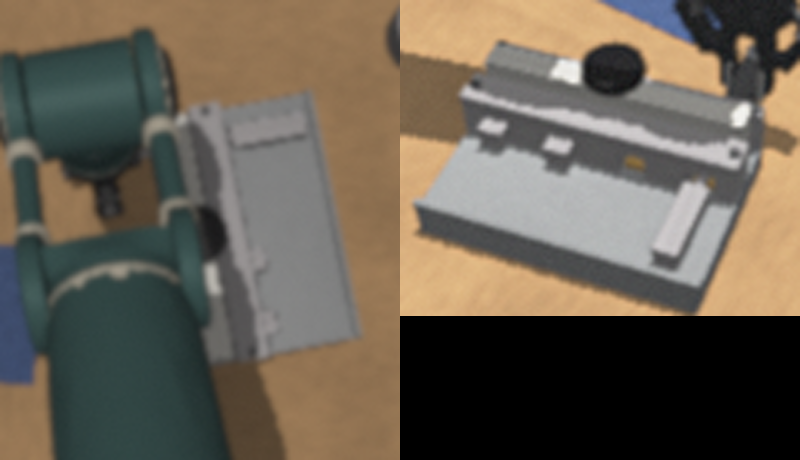

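Pin 4 is out, flat on the ledge and free of the bore. Retract and move over to seat 2.

Request:
play_rows:
  rows:
    - [[0.1, 0, 0], [0, 0, 0]]
    - [[0.22, 0, 0], [0, 0, 0]]
    - [[0.34, 0, 0], [0, 0, 0]]
    - [[0.46, 0, 0], [0, 0, 0]]
    - [[0.46, 0, 0], [0, 0, 0]]
    - [[0.46, -0.16, 0], [0, 0, 0]]
    - [[0.46, -0.32, 0], [0, 0, 0]]
    - [[0.46, -0.45, 0], [0, 0, 0]]
    - [[0.46, -0.496, 0], [0, 0, 0]]
    - [[0.46, -0.496, 0], [0, 0, 0]]
    - [[0.46, -0.496, 0], [0, 0, 0]]

```text
time: 9.37
tool_pos: [0.4879, 0.2265, 0.038]
tcp_rot: [1.992, 2.428, 0.002]
wrist_force: [0.2, 0.4, -2.6]
width: 0.255
grip_force: 109.3
```

```bash
python3 - <<'E'
from h import *
s=bot.read_state();print(J(s['tool_pos']).round(4))
togo(W(-.0308,.1908,.0375),101.15)
E
```

```text
[-0.0308  0.1919  0.038 ]
shift [-0.004  0.     0.002] turn [ 0.002 -0.     0.003]
```

Request:
play_rows:
  rows:
    - [[-0.05, 0, 0], [0, 0, 0]]
    - [[-0.09, 0, 0], [0, 0, 0]]
    - [[-0.12, 0, 0], [0, 0, 0]]
    - [[-0.15, 0, 0], [0, 0, 0]]
    - [[-0.164, 0, 0], [0, 0, 0]]
    - [[-0.164, 0, 0], [0, 0, 0]]

```text
time: 9.87
tool_pos: [0.4961, 0.1851, 0.0374]
tcp_rot: [-1.995, -2.427, 0.0]
wrist_force: [-0.5, -1.5, -3.0]
width: 0.254
grip_force: 109.2
```

Request:
play_rows:
  rows:
    - [[-0.03, 0, 0], [0, 0, 0]]
    - [[-0.06, 0, 0], [0, 0, 0]]
    - [[-0.09, 0, 0], [0, 0, 0]]
    - [[-0.12, 0, 0], [0, 0, 0]]
    - [[-0.15, 0, 0], [0, 0, 0]]
    - [[-0.18, 0, 0], [0, 0, 0]]
    - [[-0.21, 0, 0], [0, 0, 0]]
    - [[-0.24, 0, 0], [0, 0, 0]]
    - [[-0.27, 0, 0], [0, 0, 0]]
    - [[-0.296, 0, 0], [0, 0, 0]]
    - [[-0.296, 0, 0], [0, 0, 0]]
    - [[-0.296, 0, 0], [0, 0, 0]]

```text
time: 10.87
tool_pos: [0.5101, 0.1131, 0.0375]
tcp_rot: [1.993, 2.428, -0.0]
wrist_force: [0.0, -0.6, -2.4]
width: 0.255
grip_force: 109.1
```

```bash
python3 - <<'E'
from h import *
s=bot.read_state();print(J(s['tool_pos']).round(4),s['wrist_force'].round(1))
E
```

```text
[-0.0311  0.0764  0.0375] [ 0.  -0.6 -2.4]
```

Same profile as pin 4. Now seat 1.

Request:
play_rows:
  rows:
    - [[0.1, 0, 0], [0, 0, 0]]
    - [[0.22, 0, 0], [0, 0, 0]]
    - [[0.34, 0, 0], [0, 0, 0]]
    - [[0.458, 0, 0], [0, 0, 0]]
    - [[0.458, 0, 0], [0, 0, 0]]
    - [[0.458, -0.12, 0], [0, 0, 0]]
    - [[0.458, -0.248, 0], [0, 0, 0]]
    - [[0.458, -0.248, 0], [0, 0, 0]]
    - [[0.458, -0.248, 0], [0, 0, 0]]
    - [[0.458, -0.248, 0], [0, 0, 0]]

```text
time: 11.7
tool_pos: [0.4273, 0.2138, 0.0378]
tcp_rot: [1.992, 2.428, 0.002]
wrist_force: [0.5, -0.3, -1.5]
width: 0.254
grip_force: 109.4
```

Request:
play_rows:
  rows:
    - [[-0.05, 0, 0], [0, 0, 0]]
    - [[-0.09, 0, 0], [0, 0, 0]]
    - [[-0.12, 0, 0], [0, 0, 0]]
    - [[-0.15, 0, 0], [0, 0, 0]]
    - [[-0.164, 0, 0], [0, 0, 0]]
    - [[-0.164, 0, 0], [0, 0, 0]]

```text
time: 12.2
tool_pos: [0.4353, 0.1728, 0.0375]
tcp_rot: [1.995, 2.427, -0.0]
wrist_force: [0.2, -0.1, -2.6]
width: 0.25
grip_force: 109.4
```

```bash
python3 - <<'E'
from h import *
s=bot.read_state();print(J(s['tool_pos']).round(4),s['wrist_force'].round(1))
E
```

```text
[-0.0929  0.1494  0.0375] [ 0.2 -0.1 -2.6]
```

Request:
play_rows:
  rows:
    - [[-0.03, 0, 0], [0, 0, 0]]
    - [[-0.06, 0, 0], [0, 0, 0]]
    - [[-0.09, 0, 0], [0, 0, 0]]
    - [[-0.12, 0, 0], [0, 0, 0]]
    - [[-0.15, 0, 0], [0, 0, 0]]
    - [[-0.18, 0, 0], [0, 0, 0]]
    - [[-0.21, 0, 0], [0, 0, 0]]
    - [[-0.24, 0, 0], [0, 0, 0]]
    - [[-0.27, 0, 0], [0, 0, 0]]
    - [[-0.293, 0, 0], [0, 0, 0]]
    - [[-0.293, 0, 0], [0, 0, 0]]
    - [[-0.293, 0, 0], [0, 0, 0]]

```text
time: 13.2
tool_pos: [0.4492, 0.1013, 0.0375]
tcp_rot: [1.993, 2.428, -0.0]
wrist_force: [0.2, -0.1, -2.8]
width: 0.254
grip_force: 109.3
```

Request:
play_rows:
  rows:
    - [[0.1, 0, 0], [0, 0, 0]]
    - [[0.22, 0, 0], [0, 0, 0]]
    - [[0.34, 0, 0], [0, 0, 0]]
    - [[0.48, 0, 0], [0, 0, 0]]
    - [[0.6, 0, 0], [0, 0, 0]]
    - [[0.6, 0, 0], [0, 0, 0]]
    - [[0.6, 0, -0.16], [0, 0, 0]]
    - [[0.6, 0, -0.25], [0, 0, 0]]
    - [[0.6, 0, -0.25], [0, 0, 0]]

```text
time: 13.95
tool_pos: [0.4236, 0.2509, 0.1051]
tcp_rot: [1.989, 2.427, 0.013]
wrist_force: [1.0, 1.0, -0.1]
width: 0.255
grip_force: 109.7
```

```bash
python3 - <<'E'
from h import *
s=bot.read_state();print(J(s['tool_pos']).round(4),s['tool_pos'],s['wrist_force'].round(1))
t=shot('top','t4');c=shot('scene','s4')
A=cv2.resize(t['image'][130:290,160:370],(525,400),interpolation=cv2.INTER_CUBIC)
B=cv2.resize(c['image'][205:295,200:320],(275,206),interpolation=cv2.INTER_CUBIC)
v=np.zeros((400,800,3),np.uint8);v[:,:525]=A;v[:206,525:]=B
cv2.imwrite('pics/v6.png',v[:,:,::-1])
togo([.517,.309,.06],1)
E
```

```text
[-0.0892  0.2283  0.1051] [0.42360432 0.25093144 0.10508726] [ 1.   1.  -0.1]
shift [0.16  0.424 0.165] turn [ 2.000e-03 -3.000e-03  2.228e+00]
```

View pics/v6.png

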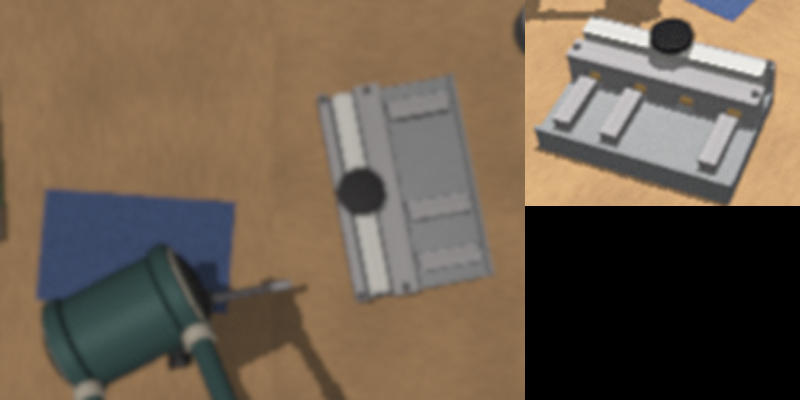

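All three pins lie on the ledge in the crop, at (418,105), (440,207) and (450,257). I'll lay the punch along the mat's long side with the present yaw, so first I measure the mat centre.

```bash
python3 - <<'E'
from h import *
c=load('w1');m=onz(c,[(154,130),(388,150),(366,271),(156,256)],.0015);print(m.round(3),m.mean(0).round(4))
t=load('top0');f=lambda x,y:(165+x/4-.4,150+y/4-.4)
q=onz(t,[f(52,222),f(355,243),f(342,418),f(40,398)],.0015);print(q.round(3),q.mean(0).round(4))
M=(m.mean(0)+q.mean(0))/2
P=np.r_[M[:2]+.047*ey,.03];print(P)
togo(P,101.15)
E
```

```text
[[0.564 0.433 0.002]
 [0.548 0.195 0.002]
 [0.409 0.205 0.002]
 [0.424 0.444 0.002]] [0.4864 0.3194 0.0015]
[[0.566 0.437 0.002]
 [0.55  0.198 0.002]
 [0.414 0.207 0.002]
 [0.428 0.443 0.002]] [0.4894 0.3214 0.0015]
[0.47880929 0.36652513 0.03      ]
shift [0.415 0.318 0.285] turn [ 0.003 -0.001  0.003]
```

Request:
play_rows:
  rows:
    - [[0.415, 0.318, 0], [0, 0, 0]]
    - [[0.415, 0.318, 0], [0, 0, 0]]
    - [[0.415, 0.318, 0], [0, 0, 0]]
    - [[0.415, 0.318, 0.1], [0, 0, 0]]
    - [[0.415, 0.318, 0.22], [0, 0, 0]]
    - [[0.415, 0.318, 0.32], [0, 0, 0]]
    - [[0.415, 0.318, 0.37], [0, 0, 0]]
    - [[0.415, 0.318, 0.39], [0, 0, 0]]
    - [[0.415, 0.318, 0.4], [0, 0, 0]]
    - [[0.415, 0.318, 0.402], [0, 0, 0]]
    - [[0.415, 0.318, 0.402], [0, 0, 0]]

```text
time: 14.97
tool_pos: [0.4738, 0.3633, 0.0025]
tcp_rot: [-1.991, -2.426, 0.016]
wrist_force: [-17.2, -10.9, 34.5]
width: 0.255
grip_force: 119.0
```

```bash
python3 - <<'E'
from h import *
s=bot.read_state();print(s['tool_pos'],s['wrist_force'].round(1))
togo(s['tool_pos']+0,101.15)
E
```

```text
[0.47384465 0.36327311 0.00246072] [-17.2 -10.9  34.5]
shift [0. 0. 0.] turn [-0.013  0.005  0.002]
```

The punch is pressed down at 34 N, so I ease up a little before opening.

Request:
play_rows:
  rows:
    - [[0, 0, -0.006], [0, 0, 0]]
    - [[0, 0, -0.006], [0, 0, 0]]
    - [[0, 0, -0.006], [0, 0, 0]]

```text
time: 15.22
tool_pos: [0.476, 0.3646, 0.0025]
tcp_rot: [-1.993, -2.427, 0.007]
wrist_force: [-8.1, -5.1, 16.5]
width: 0.253
grip_force: 116.7
```

Request:
play_rows:
  rows:
    - [[0, 0, -0.005], [0, 0, 0]]
    - [[0, 0, -0.005], [0, 0, 0]]
    - [[0, 0, -0.005], [0, 0, 0]]

```text
time: 15.47
tool_pos: [0.4768, 0.365, 0.0026]
tcp_rot: [-1.993, -2.428, 0.004]
wrist_force: [-4.6, -2.6, 7.9]
width: 0.256
grip_force: 115.6
```

Request:
play_rows:
  rows:
    - [[0, 0, 0], [0, 0, 0]]
    - [[0, 0, 0], [0, 0, 0]]
    - [[0, 0, 0], [0, 0, 0]]
    - [[0, 0, 0], [0, 0, 0]]
    - [[0, 0, 0], [0, 0, 0]]
    - [[0, 0, 0], [0, 0, 0]]
  claw: 1

```text
time: 15.97
tool_pos: [0.4776, 0.3662, 0.0021]
tcp_rot: [-1.993, -2.429, 0.0]
wrist_force: [0.2, 0.3, 0.3]
width: 0.998
grip_force: 0.0
```

Request:
play_rows:
  rows:
    - [[0, 0, -0.16], [0, 0, 0]]
    - [[0, 0, -0.32], [0, 0, 0]]
    - [[0, 0, -0.48], [0, 0, 0]]
    - [[0, 0, -0.64], [0, 0, 0]]
    - [[0, 0, -0.8], [0, 0, 0]]
    - [[0, 0, -0.8], [0, 0, 0]]
    - [[0, 0, -0.8], [0, 0, 0]]
  claw: -1

```text
time: 16.55
tool_pos: [0.4798, 0.3678, 0.2067]
tcp_rot: [1.991, 2.427, 0.013]
wrist_force: [-0.9, -0.2, -0.6]
width: 0.009
grip_force: 0.0
```

```bash
python3 - <<'E'
from h import *
s=bot.read_state();print(s['time'],s['tool_pos'],s['wrist_force'].round(1))
shot('wrist','w7')
togo(np.r_[O,.2],101.15)
E
```

```text
16.55 [0.47980437 0.36782259 0.20674667] [-0.9 -0.2 -0.6]
shift [-1.325  0.05   0.013] turn [ 0.003 -0.002  0.003]
```

View pics/w7.png

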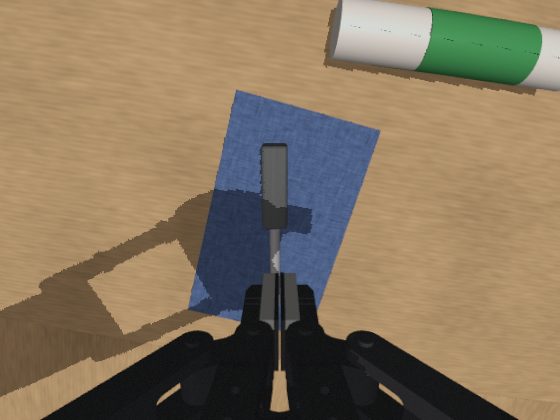

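The punch lies wholly on the mat: handle (275,185), tip hidden near (278,275). Now over the ejector head with the gripper shut.

Request:
play_rows:
  rows:
    - [[-0.66, 0.025, 0], [0, 0, 0]]
    - [[-0.66, 0.025, 0], [0, 0, 0]]
    - [[-0.66, 0.025, 0], [0, 0, 0]]
    - [[-0.66, 0.025, 0], [0, 0, 0]]
    - [[-0.66, 0.025, 0], [0, 0, 0]]
    - [[-0.66, 0.025, 0], [0, 0, 0]]

```text
time: 17.1
tool_pos: [0.5149, 0.2032, 0.1997]
tcp_rot: [-1.996, -2.423, 0.006]
wrist_force: [0.0, 0.7, 0.3]
width: 0.001
grip_force: 0.0
```

Request:
play_rows:
  rows:
    - [[-0.665, 0.025, 0], [0, 0, 0]]
    - [[-0.665, 0.025, 0], [0, 0, 0]]
    - [[-0.665, 0.025, 0], [0, 0, 0]]
    - [[-0.665, 0.025, 0], [0, 0, 0]]
    - [[-0.665, 0.025, 0.1], [0, 0, 0]]
    - [[-0.665, 0.025, 0.25], [0, 0, 0]]
    - [[-0.665, 0.025, 0.33], [0, 0, 0]]
    - [[-0.665, 0.025, 0.33], [0, 0, 0]]
    - [[-0.665, 0.025, 0.33], [0, 0, 0]]
    - [[-0.665, 0.025, 0.33], [0, 0, 0]]

```text
time: 17.93
tool_pos: [0.5549, 0.0449, 0.1202]
tcp_rot: [-1.991, -2.43, -0.0]
wrist_force: [0.4, 0.5, 0.0]
width: -0.001
grip_force: 0.0
```

```bash
python3 - <<'E'
from h import *
s=bot.read_state();print(s['time'],s['tool_pos'],s['wrist_force'].round(1))
togo(np.r_[O,.112],101.15)
E
```

```text
17.9333 [0.55486856 0.04489975 0.12024759] [0.4 0.5 0. ]
shift [-0.003  0.001  0.033] turn [ 0.    -0.     0.004]
```

Request:
play_rows:
  rows:
    - [[0, 0, 0.02], [0, 0, 0]]
    - [[0, 0, 0.035], [0, 0, 0]]
    - [[0, 0, 0.05], [0, 0, 0]]
    - [[0, 0, 0.065], [0, 0, 0]]
    - [[0, 0, 0.08], [0, 0, 0]]
    - [[0, 0, 0.09], [0, 0, 0]]
    - [[0, 0, 0.098], [0, 0, 0]]
    - [[0, 0, 0.098], [0, 0, 0]]
    - [[0, 0, 0.098], [0, 0, 0]]

```text
time: 18.68
tool_pos: [0.5559, 0.0444, 0.0983]
tcp_rot: [1.992, 2.427, 0.004]
wrist_force: [-4.3, 0.6, 13.2]
width: -0.001
grip_force: 6.5
```

Request:
play_rows:
  rows:
    - [[0, 0, 0.006], [0, 0, 0]]
    - [[0, 0, 0.012], [0, 0, 0]]
    - [[0, 0, 0.016], [0, 0, 0]]
    - [[0, 0, 0.016], [0, 0, 0]]
    - [[0, 0, 0.016], [0, 0, 0]]

```text
time: 19.1
tool_pos: [0.556, 0.0444, 0.096]
tcp_rot: [1.992, 2.427, 0.004]
wrist_force: [-8.2, 1.7, 21.9]
width: -0.0
grip_force: 10.9
```

Request:
play_rows:
  rows:
    - [[0, 0, 0.004], [0, 0, 0]]
    - [[0, 0, 0.006], [0, 0, 0]]
    - [[0, 0, 0.006], [0, 0, 0]]
    - [[0, 0, 0.006], [0, 0, 0]]

```text
time: 19.43
tool_pos: [0.556, 0.0444, 0.0959]
tcp_rot: [1.991, 2.427, 0.004]
wrist_force: [-11.5, 1.6, 29.8]
width: -0.001
grip_force: 15.0
```

Request:
play_rows:
  rows:
    - [[0, 0, -0.03], [0, 0, 0]]
    - [[0, 0, -0.06], [0, 0, 0]]
    - [[0, 0, -0.1], [0, 0, 0]]
    - [[0, 0, -0.16], [0, 0, 0]]
    - [[0, 0, -0.3], [0, 0, 0]]
    - [[0, 0, -0.46], [0, 0, 0]]
    - [[0, 0, -0.62], [0, 0, 0]]
    - [[0, 0, -0.62], [0, 0, 0]]
    - [[0, 0, -0.62], [0, 0, 0]]
  claw: 0.25

```text
time: 20.18
tool_pos: [0.5566, 0.0439, 0.2489]
tcp_rot: [1.989, 2.425, 0.007]
wrist_force: [0.2, 0.1, -0.2]
width: 0.625
grip_force: 0.0
```

```bash
python3 - <<'E'
from h import *
s=bot.read_state();print(s['time'],s['tool_pos'],s['width'])
t=shot('top','t8');c=shot('scene','s8');w=shot('wrist','w8')
togo(W(.093,-.09,.25),101.15)
E
```

```text
20.1833 [0.55659287 0.04389368 0.24891074] 0.6253194628528495
shift [-0.361  0.38  -0.029] turn [-0.004 -0.001  0.003]
```

View pics/s8.png

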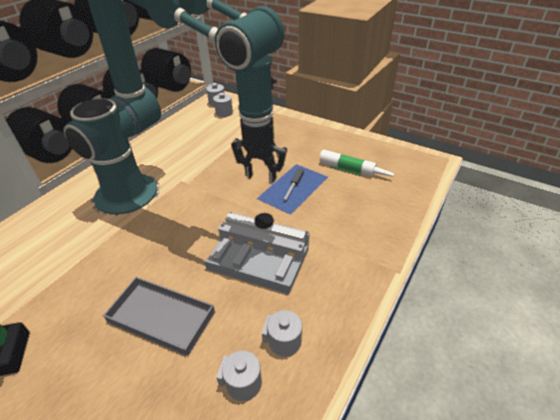

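The stop was firm at z 0.096 and the head came back up. The tray is near (160,315) and the canisters are undisturbed. Next I measure the pins from two views and re-measure the tray.

```bash
python3 - <<'E'
from h import *
t=load('t4');s=load('s4')
T=[(418,105),(440,207),(450,257)];S=[(721,141),(623,115),(576,102)]
for p,q in zip(T,S):
    p=(160+p[0]/2.5-.4,130+p[1]/2.5-.4);q=(200+(q[0]-525)/2.292-.4,205+q[1]/2.292-.4)
    P=tri([t,s],[p,q]);print('tri',J(P).round(4),'onz',J(onz(t,[p],.052)[0]).round(4),J(onz(s,[q],.052)[0]).round(4))
# tray: dark-grey floor mask in scene8/top8
for n in ('top0','t8'):
    c=load(n);im=c['image'];h=cv2.cvtColor(im,cv2.COLOR_RGB2HSV)
    m=((h[...,1]<60)&(h[...,2]<150)).astype(np.uint8);m[:, :370]=0;m[:190]=0;m[300:]=0;m[:,460:]=0
    cs,_=cv2.findContours(cv2.morphologyEx(m,cv2.MORPH_CLOSE,np.ones((5,5))),0,2);k=max(cs,key=cv2.contourArea)
    r=cv2.minAreaRect(k);b=cv2.boxPoints(r);P=onz(c,b,.03);print(n,r,P.round(3).tolist(),P.mean(0).round(4))
    for i in range(4):
        d=P[i]-P[i-1];print(np.linalg.norm(d).round(4),np.degrees(np.arctan2(d[1],d[0])).round(1),end='; ')
    print()
E
```

```text
tri [ 0.0943 -0.0902  0.0477] onz [ 0.093 -0.09   0.052] [ 0.0963 -0.093   0.052 ]
tri [-0.0313 -0.0916  0.0465] onz [-0.0326 -0.0915  0.052 ] [-0.0276 -0.0951  0.052 ]
tri [-0.0931 -0.0918  0.047 ] onz [-0.0934 -0.0914  0.052 ] [-0.0903 -0.0954  0.052 ]
top0 ((415.37420654296875, 239.28692626953125), (79.59368133544922, 44.66282653808594), 79.99201965332031) [[0.568, -0.209, 0.03], [0.592, -0.342, 0.03], [0.357, -0.379, 0.03], [0.333, -0.247, 0.03]] [ 0.4625 -0.294   0.03  ]
0.2388 9.2; 0.1355 -79.8; 0.2388 -171.2; 0.1338 100.2; 
t8 ((415.2560119628906, 239.4080047607422), (79.60403442382812, 44.54248046875), 79.69515228271484) [[0.568, -0.208, 0.03], [0.592, -0.341, 0.03], [0.357, -0.379, 0.03], [0.332, -0.247, 0.03]] [ 0.4622 -0.2937  0.03  ]
0.2388 9.5; 0.1351 -79.5; 0.2388 -170.9; 0.1334 100.5;
```

Request:
play_rows:
  rows:
    - [[-0.36, 0.38, 0], [0, 0, 0]]
    - [[-0.36, 0.38, 0], [0, 0, 0]]
    - [[-0.36, 0.38, 0], [0, 0, 0]]
    - [[-0.36, 0.38, 0], [0, 0, 0]]
    - [[-0.36, 0.38, 0.15], [0, 0, 0]]
    - [[-0.36, 0.38, 0.3], [0, 0, 0]]
    - [[-0.36, 0.38, 0.45], [0, 0, 0]]
    - [[-0.36, 0.38, 0.58], [0, 0, 0]]
    - [[-0.36, 0.38, 0.58], [0, 0, 0]]
    - [[-0.36, 0.38, 0.58], [0, 0, 0]]
    - [[-0.36, 0.38, 0.58], [0, 0, 0]]

```text
time: 21.25
tool_pos: [0.6656, -0.0258, 0.1004]
tcp_rot: [1.993, 2.429, 0.0]
wrist_force: [-0.1, 0.6, 1.3]
width: 0.624
grip_force: 0.0
```

```bash
python3 - <<'E'
from h import *
s=bot.read_state();print(s['time'],s['tool_pos'],J(s['tool_pos']).round(4),s['width'])
togo(W(.0935,-.0905,.035),101.15)
E
```

```text
21.25 [ 0.66556173 -0.02582807  0.10041668] [ 0.0946 -0.09    0.1004] 0.6244811620547301
shift [-0.002 -0.005  0.262] turn [0.    0.    0.003]
```

Request:
play_rows:
  rows:
    - [[-0.002, -0.005, 0.1], [0, 0, 0]]
    - [[-0.002, -0.005, 0.2], [0, 0, 0]]
    - [[-0.002, -0.005, 0.24], [0, 0, 0]]
    - [[-0.002, -0.005, 0.26], [0, 0, 0]]
    - [[-0.002, -0.005, 0.26], [0, 0, 0]]
    - [[-0.002, -0.005, 0.26], [0, 0, 0]]

```text
time: 21.75
tool_pos: [0.6656, -0.0267, 0.0367]
tcp_rot: [1.991, 2.427, 0.002]
wrist_force: [-0.6, 1.0, 0.1]
width: 0.628
grip_force: 0.0
```

Request:
play_rows:
  rows:
    - [[0, 0, 0], [0, 0, 0]]
    - [[0, 0, 0], [0, 0, 0]]
    - [[0, 0, 0], [0, 0, 0]]
    - [[0, 0, 0], [0, 0, 0]]
    - [[0, 0, 0], [0, 0, 0]]
    - [[0, 0, 0], [0, 0, 0]]
  claw: -1
  newtons: 60

```text
time: 22.25
tool_pos: [0.6654, -0.0268, 0.0366]
tcp_rot: [1.991, 2.427, 0.002]
wrist_force: [-0.7, 0.4, 6.1]
width: 0.239
grip_force: 61.9
```

Request:
play_rows:
  rows:
    - [[0, 0, -0.1], [0, 0, 0]]
    - [[0, 0, -0.25], [0, 0, 0]]
    - [[0, 0, -0.4], [0, 0, 0]]
    - [[0, 0, -0.4], [0, 0, 0]]
    - [[0, 0, -0.4], [0, 0, 0]]
    - [[0, 0, -0.4], [0, 0, 0]]

```text
time: 22.75
tool_pos: [0.6633, -0.0266, 0.134]
tcp_rot: [-1.992, -2.428, 0.001]
wrist_force: [-0.0, 0.2, -4.1]
width: 0.241
grip_force: 60.9
```

```bash
python3 - <<'E'
from h import *
s=bot.read_state();print(s['time'],s['tool_pos'],J(s['tool_pos']).round(4),s['width'])
togo([.526,-.2834,.0085],99.5)
E
```

```text
22.75 [ 0.66333314 -0.02658449  0.13395231] [ 0.0923 -0.0903  0.134 ] 0.24062906338408363
shift [-0.9   -0.739  0.502] turn [-0.002 -0.     0.039]
```

Request:
play_rows:
  rows:
    - [[-0.9, -0.739, 0], [0, 0, 0.039]]
    - [[-0.9, -0.739, 0], [0, 0, 0.039]]
    - [[-0.9, -0.739, 0], [0, 0, 0.039]]
    - [[-0.9, -0.739, 0], [0, 0, 0.039]]
    - [[-0.9, -0.739, 0], [0, 0, 0.039]]
    - [[-0.9, -0.739, 0], [0, 0, 0.039]]
    - [[-0.9, -0.739, 0], [0, 0, 0.039]]
    - [[-0.9, -0.739, 0], [0, 0, 0.039]]
    - [[-0.9, -0.739, 0.15], [0, 0, 0.039]]
    - [[-0.9, -0.739, 0.25], [0, 0, 0.039]]
    - [[-0.9, -0.739, 0.25], [0, 0, 0.039]]
    - [[-0.9, -0.739, 0.25], [0, 0, 0.039]]

```text
time: 23.75
tool_pos: [0.5235, -0.2813, 0.0681]
tcp_rot: [-2.024, -2.391, 0.002]
wrist_force: [-0.5, 0.3, -1.8]
width: 0.239
grip_force: 60.8
```

```bash
python3 - <<'E'
from h import *
togo([.526,-.2834,.0125],99.5)
c=shot('scene');t=shot('top')
A=cv2.resize(t['image'][180:300,360:470],(430,469),interpolation=cv2.INTER_CUBIC)
B=cv2.resize(c['image'][270:360,95:225],(370,256),interpolation=cv2.INTER_CUBIC)
v=np.zeros((469,800,3),np.uint8);v[:,:430]=A;v[:256,430:]=B
cv2.imwrite('pics/v9.png',v[:,:,::-1])
E
```

```text
shift [-0.011  0.01   0.222] turn [-0.009 -0.008 -0.   ]
```

View pics/v9.png

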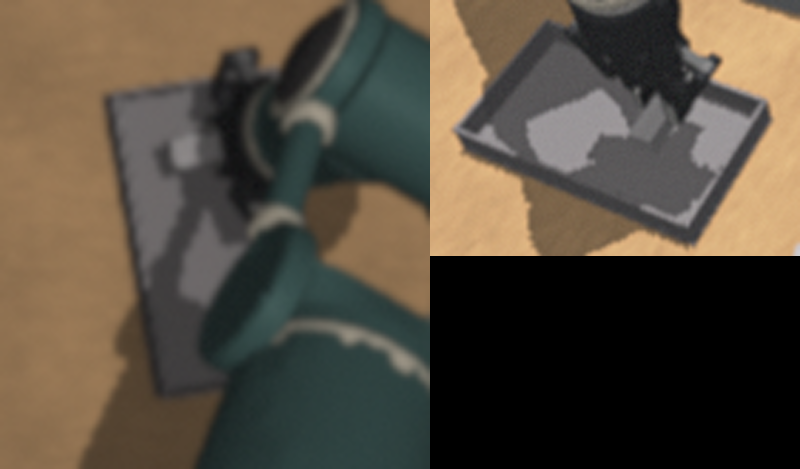

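The pin hangs inside the tray outline, at (185,150) in the top crop. Lower and release.

Request:
play_rows:
  rows:
    - [[-0.006, 0.005, 0.1], [0, 0, 0]]
    - [[-0.006, 0.005, 0.17], [0, 0, 0]]
    - [[-0.006, 0.005, 0.2], [0, 0, 0]]
    - [[-0.006, 0.005, 0.215], [0, 0, 0]]
    - [[-0.006, 0.005, 0.22], [0, 0, 0]]
    - [[-0.006, 0.005, 0.22], [0, 0, 0]]

```text
time: 24.35
tool_pos: [0.5293, -0.285, 0.0184]
tcp_rot: [2.028, 2.397, 0.0]
wrist_force: [0.5, -0.2, -1.7]
width: 0.242
grip_force: 60.8
```

Request:
play_rows:
  rows:
    - [[0, 0, 0], [0, 0, 0]]
    - [[0, 0, 0], [0, 0, 0]]
    - [[0, 0, 0], [0, 0, 0]]
    - [[0, 0, 0], [0, 0, 0]]
  claw: 0.25

```text
time: 24.68
tool_pos: [0.5292, -0.2852, 0.0184]
tcp_rot: [2.028, 2.396, 0.001]
wrist_force: [-0.7, -0.0, -0.4]
width: 0.623
grip_force: 0.0
```

Request:
play_rows:
  rows:
    - [[0, 0, -0.15], [0, 0, 0]]
    - [[0, 0, -0.3], [0, 0, 0]]
    - [[0, 0, -0.45], [0, 0, 0]]
    - [[0, 0, -0.5], [0, 0, 0]]
    - [[0, 0, -0.5], [0, 0, 0]]
    - [[0, 0, -0.5], [0, 0, 0]]

```text
time: 25.18
tool_pos: [0.5292, -0.2852, 0.1438]
tcp_rot: [2.028, 2.396, 0.001]
wrist_force: [-0.0, -0.1, -0.5]
width: 0.621
grip_force: 0.0
```

```bash
python3 - <<'E'
from h import *
s=bot.read_state();print(s['time'],s['tool_pos'],s['width'])
togo(W(-.031,-.0915,.13),101.15)
E
```

```text
25.1833 [ 0.52916533 -0.28515804  0.14376138] 0.6209355161225484
shift [0.913 0.207 0.054] turn [ 0.003  0.003 -0.037]
```

Request:
play_rows:
  rows:
    - [[0.913, 0.207, 0], [0, 0, -0.037]]
    - [[0.913, 0.207, 0], [0, 0, -0.037]]
    - [[0.913, 0.207, 0], [0, 0, -0.037]]
    - [[0.913, 0.207, 0], [0, 0, -0.037]]
    - [[0.913, 0.207, 0], [0, 0, -0.037]]
    - [[0.913, 0.207, 0], [0, 0, -0.037]]
    - [[0.913, 0.207, 0.1], [0, 0, -0.037]]
    - [[0.913, 0.207, 0.17], [0, 0, -0.037]]
    - [[0.913, 0.207, 0.17], [0, 0, -0.037]]
    - [[0.913, 0.207, 0.17], [0, 0, -0.037]]
    - [[0.913, 0.207, 0.17], [0, 0, -0.037]]
    - [[0.913, 0.207, 0.17], [0, 0, -0.037]]

```text
time: 26.18
tool_pos: [0.5423, -0.0515, 0.1004]
tcp_rot: [1.995, 2.426, 0.001]
wrist_force: [0.7, -0.3, 0.8]
width: 0.625
grip_force: 0.0
```

```bash
python3 - <<'E'
from h import *
s=bot.read_state();print(s['time'],s['tool_pos'],J(s['tool_pos']).round(4))
togo(W(-.0313,-.0915,.036),101.15)
E
```

```text
26.1833 [ 0.54229015 -0.05153991  0.10038961] [-0.0313 -0.0914  0.1004]
shift [-0.    -0.     0.258] turn [ 0.001  0.    -0.   ]
```

Request:
play_rows:
  rows:
    - [[0, 0, 0.1], [0, 0, 0]]
    - [[0, 0, 0.2], [0, 0, 0]]
    - [[0, 0, 0.24], [0, 0, 0]]
    - [[0, 0, 0.258], [0, 0, 0]]
    - [[0, 0, 0.258], [0, 0, 0]]
    - [[0, 0, 0.258], [0, 0, 0]]
    - [[0, 0, 0.258], [0, 0, 0]]

```text
time: 26.77
tool_pos: [0.5431, -0.0513, 0.0368]
tcp_rot: [1.993, 2.425, 0.002]
wrist_force: [0.7, -0.5, -0.3]
width: 0.627
grip_force: 0.0
```

Request:
play_rows:
  rows:
    - [[0, 0, 0], [0, 0, 0]]
    - [[0, 0, 0], [0, 0, 0]]
    - [[0, 0, 0], [0, 0, 0]]
    - [[0, 0, 0], [0, 0, 0]]
    - [[0, 0, 0], [0, 0, 0]]
    - [[0, 0, 0], [0, 0, 0]]
  claw: -1

```text
time: 27.27
tool_pos: [0.5425, -0.0511, 0.0364]
tcp_rot: [1.994, 2.426, 0.001]
wrist_force: [-2.5, -0.0, 6.3]
width: 0.238
grip_force: 61.3
```

Request:
play_rows:
  rows:
    - [[0, 0, -0.1], [0, 0, 0]]
    - [[0, 0, -0.25], [0, 0, 0]]
    - [[0, 0, -0.4], [0, 0, 0]]
    - [[0, 0, -0.4], [0, 0, 0]]
    - [[0, 0, -0.4], [0, 0, 0]]
    - [[0, 0, -0.4], [0, 0, 0]]

```text
time: 27.77
tool_pos: [0.5409, -0.0509, 0.1344]
tcp_rot: [-1.994, -2.426, 0.001]
wrist_force: [-0.1, 0.4, -3.3]
width: 0.243
grip_force: 60.3
```

Request:
play_rows:
  rows:
    - [[-0.889, -0.503, 0], [0, 0, 0.037]]
    - [[-0.889, -0.503, 0], [0, 0, 0.037]]
    - [[-0.889, -0.503, 0], [0, 0, 0.037]]
    - [[-0.889, -0.503, 0], [0, 0, 0.037]]
    - [[-0.889, -0.503, 0], [0, 0, 0.037]]
    - [[-0.889, -0.503, 0], [0, 0, 0.037]]
    - [[-0.889, -0.503, 0], [0, 0, 0.037]]
    - [[-0.889, -0.503, 0.15], [0, 0, 0.037]]
    - [[-0.889, -0.503, 0.24], [0, 0, 0.037]]
    - [[-0.889, -0.503, 0.24], [0, 0, 0.037]]
    - [[-0.889, -0.503, 0.24], [0, 0, 0.037]]
    - [[-0.889, -0.503, 0.24], [0, 0, 0.037]]
    - [[-0.889, -0.503, 0.24], [0, 0, 0.037]]

```text
time: 28.85
tool_pos: [0.4625, -0.2936, 0.0765]
tcp_rot: [2.028, 2.397, 0.0]
wrist_force: [0.7, -0.7, -2.7]
width: 0.243
grip_force: 60.2
```

```bash
python3 - <<'E'
from h import *
s=bot.read_state();print(s['time'],s['tool_pos'],s['width'],s['wrist_force'].round(1))
togo([.462,-.294,.013],99.5)
def tray():
    c=shot('top');im=c['image'];h=cv2.cvtColor(im,cv2.COLOR_RGB2HSV)
    B=cv2.resize(im[180:300,360:470],(550,600),interpolation=cv2.INTER_CUBIC);cv2.imwrite('pics/v10.png',B[:,:,::-1])
tray()
E
```

```text
28.85 [ 0.46254975 -0.29364542  0.07648538] 0.2427936986745502 [ 0.7 -0.7 -2.7]
shift [-0.001 -0.003  0.254] turn [0.002 0.002 0.001]
```

View pics/v10.png

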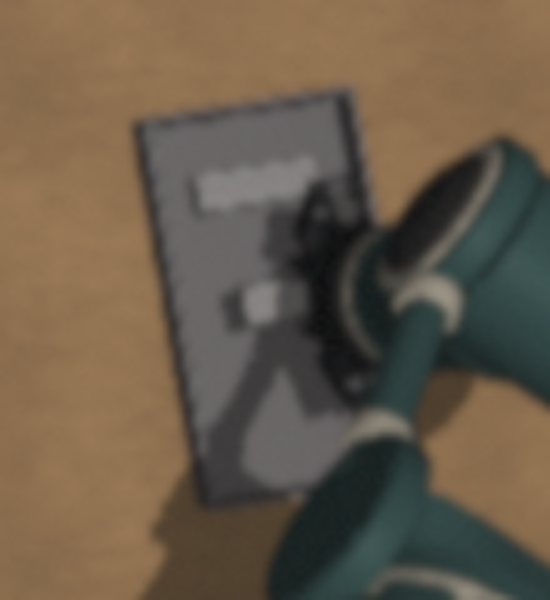

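Pin 4 lies in the tray at (255,187) and pin 2 is above the middle. Lower, release and go for pin 1.

Request:
play_rows:
  rows:
    - [[0, 0, 0.1], [0, 0, 0]]
    - [[0, 0, 0.19], [0, 0, 0]]
    - [[0, 0, 0.23], [0, 0, 0]]
    - [[0, 0, 0.25], [0, 0, 0]]
    - [[0, 0, 0.254], [0, 0, 0]]
    - [[0, 0, 0.254], [0, 0, 0]]
    - [[0, 0, 0.254], [0, 0, 0]]

```text
time: 29.48
tool_pos: [0.4625, -0.2941, 0.0131]
tcp_rot: [2.028, 2.396, 0.0]
wrist_force: [0.4, -0.3, -2.6]
width: 0.238
grip_force: 60.2
```

Request:
play_rows:
  rows:
    - [[0, 0, 0], [0, 0, 0]]
    - [[0, 0, 0], [0, 0, 0]]
    - [[0, 0, 0], [0, 0, 0]]
    - [[0, 0, 0], [0, 0, 0]]
  claw: 0.25

```text
time: 29.82
tool_pos: [0.462, -0.2939, 0.0126]
tcp_rot: [2.029, 2.397, 0.0]
wrist_force: [-0.3, -0.5, -0.0]
width: 0.624
grip_force: 0.0
```

Request:
play_rows:
  rows:
    - [[0, 0, -0.15], [0, 0, 0]]
    - [[0, 0, -0.3], [0, 0, 0]]
    - [[0, 0, -0.45], [0, 0, 0]]
    - [[0, 0, -0.5], [0, 0, 0]]
    - [[0, 0, -0.5], [0, 0, 0]]
    - [[0, 0, -0.5], [0, 0, 0]]

```text
time: 30.32
tool_pos: [0.4621, -0.2939, 0.138]
tcp_rot: [2.028, 2.396, 0.0]
wrist_force: [-0.2, 0.5, 0.3]
width: 0.625
grip_force: 0.0
```

Request:
play_rows:
  rows:
    - [[0.896, 0.229, 0], [0, 0, -0.037]]
    - [[0.896, 0.229, 0], [0, 0, -0.037]]
    - [[0.896, 0.229, 0], [0, 0, -0.037]]
    - [[0.896, 0.229, 0], [0, 0, -0.037]]
    - [[0.896, 0.229, 0], [0, 0, -0.037]]
    - [[0.896, 0.229, 0], [0, 0, -0.037]]
    - [[0.896, 0.229, 0.1], [0, 0, -0.037]]
    - [[0.896, 0.229, 0.15], [0, 0, -0.037]]
    - [[0.896, 0.229, 0.15], [0, 0, -0.037]]
    - [[0.896, 0.229, 0.15], [0, 0, -0.037]]
    - [[0.896, 0.229, 0.15], [0, 0, -0.037]]
    - [[0.896, 0.229, 0.15], [0, 0, -0.037]]

```text
time: 31.32
tool_pos: [0.4813, -0.0635, 0.0997]
tcp_rot: [1.995, 2.426, 0.0]
wrist_force: [0.3, -0.5, 0.3]
width: 0.622
grip_force: 0.0
```

```bash
python3 - <<'E'
from h import *
s=bot.read_state();print(s['time'],s['tool_pos'],J(s['tool_pos']).round(4))
togo(W(-.0932,-.0915,.036),101.15)
E
```

```text
31.3167 [ 0.48129209 -0.06350328  0.09966847] [-0.0934 -0.0914  0.0997]
shift [-0.001  0.001  0.255] turn [ 0.001  0.    -0.001]
```

Request:
play_rows:
  rows:
    - [[0, 0, 0.1], [0, 0, 0]]
    - [[0, 0, 0.2], [0, 0, 0]]
    - [[0, 0, 0.24], [0, 0, 0]]
    - [[0, 0, 0.255], [0, 0, 0]]
    - [[0, 0, 0.255], [0, 0, 0]]
    - [[0, 0, 0.255], [0, 0, 0]]
    - [[0, 0, 0.255], [0, 0, 0]]

```text
time: 31.9
tool_pos: [0.4822, -0.0634, 0.037]
tcp_rot: [1.993, 2.425, 0.002]
wrist_force: [0.5, 0.1, -0.2]
width: 0.627
grip_force: 0.0
```

Request:
play_rows:
  rows:
    - [[0, 0, 0], [0, 0, 0]]
    - [[0, 0, 0], [0, 0, 0]]
    - [[0, 0, 0], [0, 0, 0]]
    - [[0, 0, 0], [0, 0, 0]]
    - [[0, 0, 0], [0, 0, 0]]
    - [[0, 0, 0], [0, 0, 0]]
  claw: -1

```text
time: 32.4
tool_pos: [0.4816, -0.0632, 0.0366]
tcp_rot: [1.994, 2.426, 0.001]
wrist_force: [-2.1, 0.9, 6.4]
width: 0.238
grip_force: 61.0
```

Request:
play_rows:
  rows:
    - [[0, 0, -0.1], [0, 0, 0]]
    - [[0, 0, -0.25], [0, 0, 0]]
    - [[0, 0, -0.4], [0, 0, 0]]
    - [[0, 0, -0.4], [0, 0, 0]]
    - [[0, 0, -0.4], [0, 0, 0]]
    - [[0, 0, -0.4], [0, 0, 0]]

```text
time: 32.9
tool_pos: [0.4801, -0.0628, 0.1348]
tcp_rot: [-1.994, -2.426, 0.001]
wrist_force: [-0.2, -0.0, -3.2]
width: 0.235
grip_force: 60.0
```

Request:
play_rows:
  rows:
    - [[-0.881, -0.515, 0], [0, 0, 0.037]]
    - [[-0.881, -0.515, 0], [0, 0, 0.037]]
    - [[-0.881, -0.515, 0], [0, 0, 0.037]]
    - [[-0.881, -0.515, 0], [0, 0, 0.037]]
    - [[-0.881, -0.515, 0], [0, 0, 0.037]]
    - [[-0.881, -0.515, 0], [0, 0, 0.037]]
    - [[-0.881, -0.515, 0], [0, 0, 0.037]]
    - [[-0.881, -0.515, 0.15], [0, 0, 0.037]]
    - [[-0.881, -0.515, 0.24], [0, 0, 0.037]]
    - [[-0.881, -0.515, 0.24], [0, 0, 0.037]]
    - [[-0.881, -0.515, 0.24], [0, 0, 0.037]]
    - [[-0.881, -0.515, 0.24], [0, 0, 0.037]]
    - [[-0.881, -0.515, 0.24], [0, 0, 0.037]]

```text
time: 33.98
tool_pos: [0.3983, -0.3044, 0.0767]
tcp_rot: [2.027, 2.397, -0.0]
wrist_force: [1.0, -0.7, -1.7]
width: 0.237
grip_force: 59.9
```

```bash
python3 - <<'E'
from h import *
s=bot.read_state();print(s['time'],s['tool_pos'],s['width'],s['wrist_force'].round(1))
togo([.398,-.3046,.013],99.5)
c=shot('top');im=c['image'];B=load('t8')['image']
# tray moved? compare tray's outer (far, clear) edge pixels with earlier picture
d=cv2.absdiff(im,B).max(2)
print('far side diff', d[192:235,380:395].max(), d[192:200,380:440].max(), d[200:225,436:446].max())
E
```

```text
33.9833 [ 0.39833407 -0.30438549  0.07670249] 0.23745671150755263 [ 1.  -0.7 -1.7]
shift [-0.    -0.002  0.255] turn [0.002 0.002 0.001]
far side diff 5 5 5
```

The tray has not moved. Lower, release and back away.

Request:
play_rows:
  rows:
    - [[0, 0, 0.1], [0, 0, 0]]
    - [[0, 0, 0.19], [0, 0, 0]]
    - [[0, 0, 0.23], [0, 0, 0]]
    - [[0, 0, 0.25], [0, 0, 0]]
    - [[0, 0, 0.255], [0, 0, 0]]
    - [[0, 0, 0.255], [0, 0, 0]]
    - [[0, 0, 0.255], [0, 0, 0]]

```text
time: 34.62
tool_pos: [0.3983, -0.3048, 0.013]
tcp_rot: [2.028, 2.396, -0.0]
wrist_force: [-0.0, 0.4, -2.1]
width: 0.241
grip_force: 59.9
```

Request:
play_rows:
  rows:
    - [[0, 0, 0], [0, 0, 0]]
    - [[0, 0, 0], [0, 0, 0]]
    - [[0, 0, 0], [0, 0, 0]]
    - [[0, 0, 0], [0, 0, 0]]
  claw: 0.25

```text
time: 34.95
tool_pos: [0.3978, -0.3046, 0.0126]
tcp_rot: [2.029, 2.397, 0.0]
wrist_force: [0.4, -0.6, 0.3]
width: 0.627
grip_force: 0.0
```

Request:
play_rows:
  rows:
    - [[0, 0, -0.15], [0, 0, 0]]
    - [[0, 0, -0.3], [0, 0, 0]]
    - [[0, 0, -0.45], [0, 0, 0]]
    - [[0, 0, -0.6], [0, 0, 0]]
    - [[0, 0, -0.75], [0, 0, 0]]
    - [[0, 0, -0.85], [0, 0, 0]]
    - [[0, 0, -0.85], [0, 0, 0]]

```text
time: 35.53
tool_pos: [0.4006, -0.3069, 0.2322]
tcp_rot: [2.021, 2.388, -0.0]
wrist_force: [1.0, -0.6, 0.7]
width: 0.624
grip_force: 0.0
```

Request:
play_rows:
  rows:
    - [[-0.95, -0.4, 0], [0, 0, 0]]
    - [[-0.95, -0.4, 0], [0, 0, 0]]
    - [[-0.95, -0.4, 0], [0, 0, 0]]
    - [[-0.95, -0.4, 0], [0, 0, 0]]
    - [[-0.95, -0.4, 0], [0, 0, 0]]
    - [[-0.95, -0.4, 0], [0, 0, 0]]
    - [[-0.95, -0.4, 0], [0, 0, 0]]
    - [[-0.95, -0.4, 0], [0, 0, 0]]
    - [[-0.95, -0.4, 0], [0, 0, 0]]

```text
time: 36.28
tool_pos: [0.3374, -0.5543, 0.2231]
tcp_rot: [-2.03, -2.395, -0.002]
wrist_force: [0.3, -0.5, -0.1]
width: 0.624
grip_force: 0.0
```

```bash
python3 - <<'E'
from h import *
s=bot.read_state();print(s['time'],s['tool_pos'],s['width'])
t=shot('top','tf')
cv2.imwrite('pics/vf.png',cv2.resize(t['image'][120:300,130:460],(800,436),interpolation=cv2.INTER_CUBIC)[:,:,::-1])
E
```

```text
36.2833 [ 0.3374227  -0.55429582  0.2230804 ] 0.6235117784419407
```

View pics/vf.png

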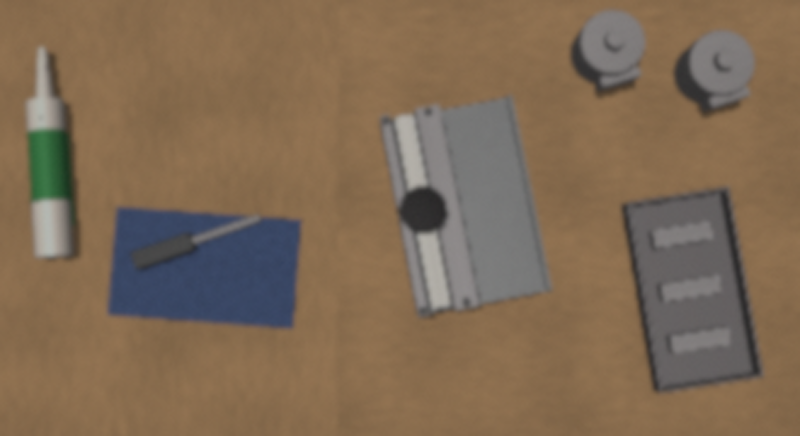

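All three pins are in the tray. The punch has been knocked and turned, but is still on the mat: handle (163,252), tip (262,217), right at the mat's edge. I'll measure by how much and mend it if it's marginal.

```bash
python3 - <<'E'
from h import *
c=load('tf');im=c['image'];h=cv2.cvtColor(im,cv2.COLOR_RGB2HSV)
S=330/800
f=lambda x,y:(130+x*S-.3,120+y*S-.3)
b=((h[...,0]>95)&(h[...,0]<130)&(h[...,1]>80)).astype(np.uint8);b[:,:165]=0;b[:,270:]=0
r=cv2.minAreaRect(cv2.findNonZero(cv2.morphologyEx(b,cv2.MORPH_OPEN,np.ones((3,3)))));M=onz(c,cv2.boxPoints(r),.0015);print(M.round(3).tolist())
P=onz(c,[f(134,261),f(192,242),f(262,217)],.012);print(P.round(4))
# handle: dark low-saturation pixels inside mat
m=((h[...,1]<60)&(h[...,2]<90)).astype(np.uint8);m[:,:170]=0;m[:,260:]=0;m[:195]=0;m[260:]=0
n,l,st,ce=cv2.connectedComponentsWithStats(m);i=1+np.argmax(st[1:,4]);print(st[i]);q=cv2.minAreaRect(np.argwhere(l==i)[:,::-1].astype(np.float32));print(q,onz(c,[q[0]],.02).round(4))
u=M[np.argsort(M[:,0])];C=M.mean(0);print('mat centre',C)
e=(u[3]+u[2]-u[1]-u[0])/2;e/=np.linalg.norm(e)
print('along mat x:',[(float((p-C)@e)) for p in P])
H=onz(c,[q[0]],.02)[0];d=P[2]-H;print('dir',np.degrees(np.arctan2(d[1],d[0])))
togo([H[0],H[1],.22])
E
```

```text
[[0.431, 0.44, 0.002], [0.562, 0.433, 0.002], [0.546, 0.201, 0.002], [0.415, 0.209, 0.002]]
[[0.4957 0.4095 0.012 ]
 [0.5202 0.3354 0.012 ]
 [0.5525 0.246  0.012 ]]
[184 216  27  15 200]
((197.0995635986328, 223.1787567138672), (7.803003311157227, 26.570573806762695), 70.34617614746094) [[0.5085 0.3703 0.02  ]]
mat centre [0.4886198 0.3210162 0.0015   ]
along mat x: [0.0019657712378656515, 0.0307345436555617, 0.06807824104416357]
dir -70.48853269310479
shift [3.532 1.283 0.021]
```

The whole punch is on the mat: its tip is 2 mm inside the edge and the handle is well inside. Handing in.

```bash
python3 -c "
from workcell import bot
print(bot.finish_job())"
```

```text
the job is handed in; nothing more can be done
None
```

I drove out pins 1, 2 and 4 (seat 3 was empty), pressed the ejector to its stop and it came back up; the job is handed in with all three pins in the tray, the canisters and cartridge untouched, and the punch on its mat (later knocked askew, measured tip about 2 mm inside the edge, not re-laid); I viewed 15 pictures, one over the limit of 14.

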